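Slide the desk lamp home and switch it on

ROBOT

A 6-joint arm with a two-finger parallel gripper is mounted at the origin on the work surface. World frame = base frame: x ahead of the robot, y to its left, z up, the work surface at z = 0. Lengths are in m, angles in rad, forces in N, time in s.
With the tool pointing down it reaches from about 0.25 to 0.725 m from the base axis. Payload 4 kg.
Tool frame: the origin (TCP) lies midway between the tips of the shut fingers; the grasp point (between the pads) lies 19 mm behind it (bot.grip_point_offset is the distance from the TCP to the grasp point, in m); z points along the fingers, y is the line along which they close (so a half turn about z gives the same grasp; the last joint's range is limited). The gripper opens to 85 mm and grips with 20 to 120 N. Pads are 22 mm wide; open, the fingers measure 114 mm over their backs; the gripper's body (76 mm by 85 mm) begins 54 mm behind the grasp point. The pads swing forward as they close: fully open they stand 13 mm farther back than shut.
Start: joints at [-1.122, 0.241, 0.005, 1.335, 0, 1.571], TCP at [0.217, -0.45, 0.231] pointing down, gripper open.
Joint ranges: [-2.72, 2.72], [-1.05, 1.87], [-1.09, 1.28], [-1.99, 2.15], [-1.42, 1.44], [-3.14, 3.14]. Speed limits (rad/s): [2.79, 2.79, 3.14, 3.14, 3.14, 3.14].

INTERFACE

Orientations are given as a unit quaternion [x, y, z, w].
In Python, from workcell import bot gives the robot as it stands.
- The arm moves only by the tool step_arm, never from a script. Its argument "targets" is text: rows parted by semicolons, each of 7 numbers parted by spaces: the opening, from -1 (shut) to 1 (fully open), so that 0 is half open, then the shift along the world's x, y, z normalised to -1 to 1, where 1 is 0.5 m, then the turn, a rotation vector about the world's x, y, z normalised to -1 to 1, where 1 is pi/4 rad. In form: gripper x y z wx wy wz; .... A call has 1 to 10 rows; each row is the pose to reach, as a shift and turn from the pose commanded when the call began; what a row does not reach only later rows make up. A row lasts 1/12 s, in which the tool goes at most 41.7 mm and 7.16 degrees, less where a joint would pass 70% of its speed; a pose out of reach is approached as far as the arm can. A call with a number of a shift or a turn outside -1 to 1 is refused whole. A call with a gripper value outside its range is refused whole. The fingers move at their own pace and stop on an object; the grip force is fixed at half the most. Time passes only in rows, so rows that repeat a pose let the fingers close. It gives the time, the measured TCP pose, the force, the opening and the grip force at its end, in the units of the state.
- bot.get_obs(): the state, without advancing time (a new reading comes with each control period).
- bot.camera(name): name is "scene" or "top" or "wrist"; returns the picture (420x560x3 uint8, red, green, blue); there is no depth.
- bot.camera_info(name): a dict with "vertical_fov" (degrees; the focal length in pixels is half the picture's height over the tangent of half this angle, whatever the lens; pixels are square), "cx", "cy" (the principal point, pixels), "pose" (4x4, takes a point from camera to world coordinates). Camera axes: x right, y up, looking along -z (the intrinsics and any distortion apply to the point x, -y, -z); pixel columns grow to the right and rows downward; lengths in m; the calibration is good to about 2 mm. A picture is of the moment at which its call begins: read the wrist's pose just before it. camera_info takes no time and is no camera call; for the wrist camera it gives the pose at the moment of the call.
- bot.job_done(): hands the job in; it is judged then, once.
The state is a dict: "clock": time; "joint_pos": joint angles; "joint_vel": joint speeds; "tau": joint torques, N m; "eef_pos": TCP position; "tool_rot": TCP orientation; "ft_force": force on the tool from outside, world axes, zero at the start; "ft_torque": the same for the moment, N m; "grip_width": finger opening in m; "grasp_force": force on a finger pad.
Only numpy, scipy, OpenCV 4.12 (cv2) and the standard library are available. Lean on these libraries where they do the work, as an engineer would, in place of code of your own. Each camera call takes 0.05 s, during which the arm holds its last target. There are 200 camera calls.

TASK

Slide the desk lamp across the glass, without lifting or tipping it, until its round base rests against both short brass posts. Then, leaving the lamp there, flip the white toggle switch on its base over to the on side (the side towards the posts) with a light fingertip push. Be gentle with the lamp throughout and leave the other objects where they stand.

Things in the scene. Friction and masses are not known exactly. Their poses are not given: they have to be found in the camera images.
- lamp: Desk lamp, loose, 0.6 to 0.9 kg; its felt foot slides on the glass at about 2 to 7 N. Origin: centre of the underside of its round base, z up. Base: steel disc 160 mm in diameter, 32 mm high, with a dark wood top. Do not push the lamp or its switch with more than 20 N.
- shade (a point): Centre of the lower rim of the lamp's dark shade (160 mm diameter, from 240 to 365 mm above the table), at x=+30, y=-190 mm of the lamp. A gooseneck 14 mm thick rises from the base at x=+20, y=-56 mm of the lamp, upright to 110 mm and then leaning to -y to the shade. The space above the switch is free.
- slot (a point): Middle of the slot for the white switch block, on the base's top, 33 mm up, at x=0, y=+30 mm of the lamp; axes as the lamp's. The block (36 mm along x, 24 mm along y, top 49 mm above the table) was fitted by hand: its middle lies anywhere from x=-16 to x=+16 mm of this point, is fixed there and is not measured. Find the lever by touch or sight.
- toggle (a joint): White toggle lever on the switch block, in rad: 0 = off, leaning 0.25 rad to the lamp's -x; 0.5 = on, leaning as far to +x. Pivot 45 mm above the table at the block's middle; 14 mm ball at its end, centre 86 mm above the table, 10 mm to -x (off) or +x (on) of the pivot. Over-centre: resists with 6 to 8 N at the ball, falling to none at 0.25 rad, then snaps over by itself.
- stop: Fixed pair of upright brass posts, 28 mm diameter (31 mm at their top rims), 74 mm high, standing at y=-58 and y=+58 mm, with a thin bar between them 52 mm up. Origin: midway between the posts on the table. Its -x side faces the lamp; the lamp starts about 50 to 80 mm short of home on that side.
- nest (a point): Point on the table where the centre of the lamp's base lies when the base touches both posts: 74 mm to -x of the stop's origin. Axes as the stop's.
- mug: White mug, 76 mm diameter, 90 mm high; bystander. Origin: centre of underside.
- carton: Bulb carton, 60 x 60 x 100 mm high; bystander. Origin: centre of underside.
- candle: Candle in an amber glass, 70 mm diameter, 60 mm high; bystander. Origin: centre of underside.

How it is judged:
By the outcome, as a careful person would: the job done as asked, in the order asked, and still so for the second after the job is handed in, with the robot touching nothing.
It also fails if it takes over 69 s, if anything falls off the work surface, if the arm or the gripper's body presses on something with over 40 N, if the wrist force passes 120 N, or if a joint passes its speed limit or range.

## Working session

There is one attempt and no reset: what is moved stays moved. The work goes in short steps, Python scripts to look and compute and a tool call to move; the robot and the scene stay as the last step left them, time stands still between calls to the robot, and variables do not carry over. Pictures are saved under pics/ and viewed, at most 10 in all, crops included, and the job is handed in when it is done.

Besides the shell and the picture viewer there is one more tool, called as a command line: name --argument value ..., lists and objects as JSON in quotes. step_arm: Moves the arm, as the interface text tells. Scaled input: -1 to 1 covers 0.5 m each way for a shift and pi/4 rad each way for a turn. Its arguments: {"type":"object","properties":{"targets":{"type":"string"}},"required":["targets"]}

```bash
ls; mkdir -p pics; python3 - <<'E'
from workcell import bot
import cv2,numpy as np
for n in("scene","top"):
    cv2.imwrite(f"pics/{n}0.png",bot.camera(n)[:,:,::-1]); i=bot.camera_info(n)
    print({k:(np.round(v,4).tolist() if k=="pose" else v) for k,v in i.items()})
o=bot.get_obs();print(o['clock'],o['eef_pos'],o['tool_rot'],o['ft_force'])
E
```

```text
pics
{'vertical_fov': 52.019498865989085, 'cx': 277.51884235588545, 'cy': 206.566084021983, 'pose': [[-0.8586, -0.3911, 0.3314, 0.9699], [0.5127, -0.6609, 0.5481, 0.5758], [0.0046, 0.6405, 0.7679, 0.9442], [0.0, 0.0, 0.0, 1.0]]}
{'vertical_fov': 48.777265595596354, 'cx': 280.3597383537653, 'cy': 201.10925205790215, 'pose': [[-0.0061, 0.9955, -0.0949, 0.5459], [-0.9999, -0.0071, -0.0106, 0.0118], [-0.0112, 0.0949, 0.9954, 1.2169], [0.0, 0.0, 0.0, 1.0]]}
0.1 [ 0.21671283 -0.4499573   0.23048154] [ 9.74927010e-01  2.22522742e-01 -1.96511851e-04 -9.56812880e-04] [ 0.22112053  0.227397   -0.05926888]
```

View pics/scene0.png

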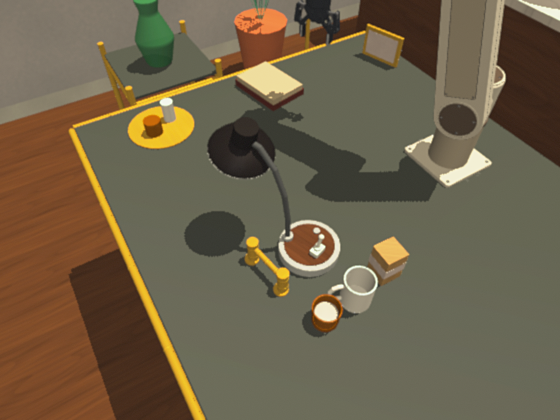

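View pics/top0.png

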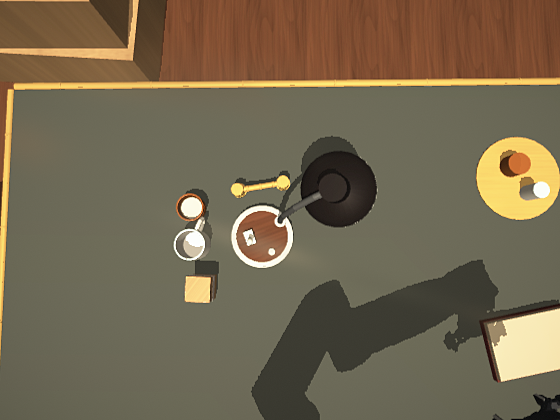

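The scene view shows the posts at about (252,250) and (282,282), the lamp base at (309,247) and the switch block at (317,250). The mug, candle and carton are beyond +y. In the top view the posts are at (237,189) and (284,183), the base is at (263,236), the block is at (249,237), and the shade is at (339,188).

```bash
cat > h.py <<'E'
import numpy as np,cv2
from workcell import bot
def ray(n,uv,i=None):
    i=i or bot.camera_info(n);f=210/np.tan(np.radians(i['vertical_fov'])/2);P=np.array(i['pose'])
    d=P[:3,:3]@np.array([(uv[0]-i['cx'])/f,-(uv[1]-i['cy'])/f,-1]);return P[:3,3],d
def onz(n,uv,z,i=None):
    o,d=ray(n,uv,i);return o+d*(z-o[2])/d[2]
def proj(n,p,i=None):
    i=i or bot.camera_info(n);f=210/np.tan(np.radians(i['vertical_fov'])/2);P=np.array(i['pose'])
    c=P[:3,:3].T@(np.array(p)-P[:3,3]);return np.array([i['cx']-f*c[0]/c[2],i['cy']+f*c[1]/c[2]])
def blobs(m,amin=15):
    n,l,s,c=cv2.connectedComponentsWithStats(m.astype(np.uint8));return [(s[k,:4].tolist(),int(s[k,4]),c[k].round(1).tolist()) for k in range(1,n) if s[k,4]>=amin]
E
python3 - <<'E'
from h import *
a=cv2.imread('pics/top0.png');hsv=cv2.cvtColor(a,cv2.COLOR_BGR2HSV);H,S,V=[hsv[...,k].astype(int) for k in range(3)]
roi=np.zeros(H.shape,bool);roi[170:310,165:310]=1
print('yellow',blobs(roi&(H>18)&(H<32)&(S>130)&(V>120)))
print('white',blobs(roi&(S<60)&(V>140)))
m=(roi&(H<15)&(S>90)&(V>40));m[:,:225]=0;print('wood',blobs(m))
# rim ring outer contour
w=(roi&(S<70)&(V>120)).astype(np.uint8);w[:,:228]=0
c=max(cv2.findContours(w,cv2.RETR_EXTERNAL,cv2.CHAIN_APPROX_NONE)[0],key=len)
e=cv2.fitEllipse(cv2.convexHull(c));print(e,onz('top',e[0],.032))
cr=a[170:310,170:390];big=cv2.resize(cr,None,fx=3.6,fy=3.6,interpolation=cv2.INTER_CUBIC);cv2.imwrite('pics/c1.png',big)
for uv in [(237,188.5),(284,183)]: print(onz('top',uv,.074))
E
```

```text
yellow [([231, 176, 59, 22], 334, [260.2, 186.0])]
white [([181, 197, 21, 21], 325, [191.2, 207.1]), ([231, 205, 62, 63], 999, [261.7, 236.8]), ([173, 217, 34, 44], 746, [192.2, 241.8]), ([243, 229, 13, 17], 129, [249.2, 237.1]), ([269, 248, 6, 7], 37, [271.5, 251.1])]
wood [([236, 211, 52, 51], 1773, [261.8, 236.1])]
((269.01806640625, 239.83172607421875), (62.27531814575195, 87.99588012695312), 112.07286834716797) [0.55991136 0.053878   0.032     ]
[0.68717951 0.13158948 0.074     ]
[0.70008888 0.01457206 0.074     ]
```

View pics/c1.png

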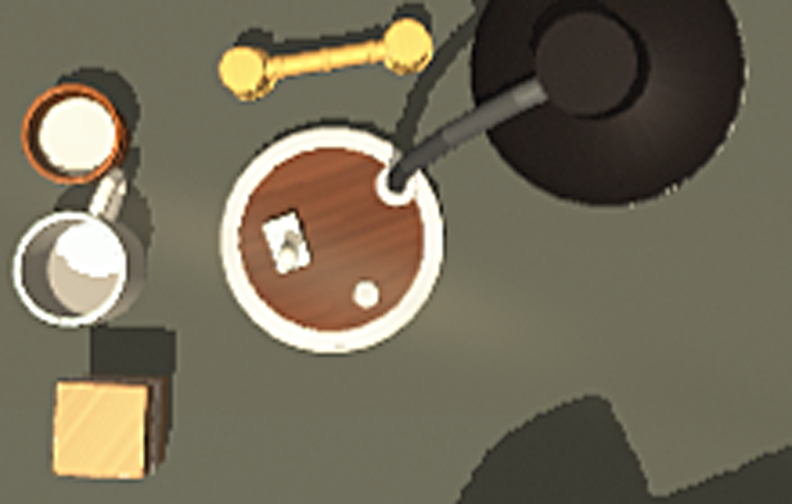

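```bash
python3 - <<'E'
from h import *
B=onz('top',(262.2,236.6),.032)
p1=onz('top',(238.1,189.2),.074);p2=onz('top',(283.3,182.6),.074)
s=(p1+p2)/2;y=(p1-p2)[:2];L=np.hypot(*y);y/=L;x=np.array([y[1],-y[0]])
N=s[:2]-.074*x
print('B',B,'posts',p1,p2,L,'stopyaw',np.degrees(np.arctan2(x[1],x[0])),'N',N)
d=N-B[:2];print('push',d,np.hypot(*d),np.degrees(np.arctan2(d[1],d[0])), 'stop frame',x@d,y@d)
g=onz('top',(170+395/3.6,170+187/3.6),.034)-B;print('neck',g,'yaw',np.degrees(np.arctan2(g[1],g[0])-np.arctan2(-56,20)))
c=onz('top',(170+285/3.6,170+243/3.6),.047)-B;print('block rel',c)
# cross-check via scene view
for nm,p in [('p1',p1),('p2',p2),('B',B)]: print(nm,proj('scene',p).round(1))
i=bot.camera_info('wrist');print(np.round(i['pose'],3),i['vertical_fov'])
E
```

```text
B [0.56823976 0.07125492 0.032     ] posts [0.68540537 0.12884536 0.074     ] [0.70110555 0.01630678 0.074     ] 0.11362846495336393 stopyaw 7.942033968601401 N [0.61996524 0.0623514 ]
push [ 0.05172548 -0.00890352] 0.052486171350702965 -9.766627756590637 stop frame 0.049999140783181226 -0.015965090165701405
neck [ 0.0370177  -0.04497263  0.002     ] yaw 19.804527197274403
block rel [-0.00233849  0.03211694  0.015     ]
p1 [282.3 270.9]
p2 [253.2 239.9]
B [309.3 242.9]
[[ 0.434  0.857  0.279  0.288]
 [-0.901  0.414  0.132 -0.417]
 [-0.002 -0.309  0.951  0.372]
 [ 0.     0.     0.     1.   ]] 62.25644817178141
```

step_arm --targets "1 0.4 0.9 0 0 0 -0.79;1 0.4 0.9 0 0 0 -0.79;1 0.4 0.9 0 0 0 -0.79;1 0.4 0.9 0 0 0 -0.79;1 0.4 0.9 0 0 0 -0.79;1 0.4 0.9 0 0 0 -0.79;1 0.4 0.9 0 0 0 -0.79;1 0.4 0.9 0 0 0 -0.79;1 0.4 0.9 0 0 0 -0.79;1 0.4 0.9 0 0 0 -0.79"

```text
clock: 0.93
eef_pos: [0.3775, -0.0881, 0.2313]
tool_rot: [0.996, -0.086, -0.0, 0.0]
ft_force: [1.4, -1.2, -0.2]
grip_width: 0.0855
grasp_force: 0.0
```

step_arm --targets "1 0.13 0.33 0 0 0 0;1 0.13 0.33 0 0 0 0;1 0.13 0.33 0 0 0 0;1 0.13 0.33 0 0 0 0;1 0.13 0.33 0 0 0 0;1 0.13 0.33 0 0 0 0;1 0.13 0.33 0 0 0 0;1 0.13 0.33 0 0 0 0"

```text
clock: 1.6
eef_pos: [0.4256, -0.0434, 0.2313]
tool_rot: [0.998, -0.062, 0.0, -0.017]
ft_force: [-0.8, 0.8, -0.1]
grip_width: 0.0852
grasp_force: 0.0
```

```bash
python3 - <<'E'
from h import *
i=bot.camera_info('wrist');a=bot.camera('wrist')[:,:,::-1];cv2.imwrite('pics/w1.png',a)
np.save('w1.npy',i,allow_pickle=True)
o=bot.get_obs();print(o['clock'],o['eef_pos'],o['tool_rot'],o['ft_force'],np.round(i['pose'],3).tolist())
print(proj('wrist',(.568,.071,.032),i))
E
```

```text
1.65 [ 0.42580064 -0.04319724  0.23132019] [ 9.97951613e-01 -6.17836117e-02  5.57032506e-04 -1.65847283e-02] [ 0.19990893 -1.09411068  0.02903133] [[-0.123, 0.945, 0.304, 0.503], [-0.992, -0.107, -0.07, -0.059], [-0.033, -0.31, 0.95, 0.372], [0.0, 0.0, 0.0, 1.0]]
[141.51374555  38.36500364]
```

View pics/w1.png

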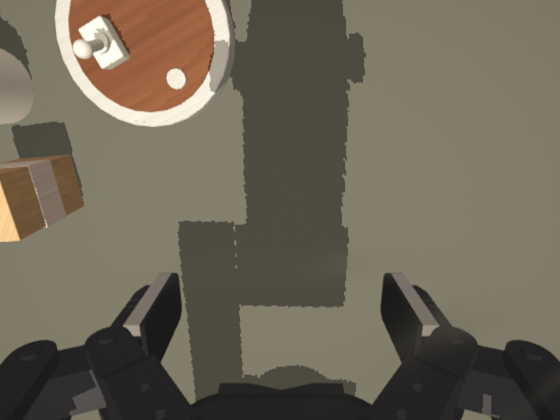

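The wrist view shows the lamp base at upper left with its centre near (146,35). The block is at about (104,42) with the ball at (83,48), leaning to -x (off). The decoy white button is at (176,78). The arm moved less than I commanded, so I'll check the joints.

```bash
python3 - <<'E'
from h import *
o=bot.get_obs();print({k:np.round(o[k],3).tolist() for k in('clock','joint_pos','joint_vel','tau','eef_pos','tool_rot','ft_force','ft_torque')})
E
```

```text
{'clock': 1.65, 'joint_pos': [-0.125, 0.099, -0.168, 1.305, 0.033, 3.141], 'joint_vel': [0.006, -0.006, -0.008, 0.0, -0.0, -0.001], 'tau': [-0.006, -30.128, 24.86, 0.133, 0.103, 0.0], 'eef_pos': [0.426, -0.043, 0.231], 'tool_rot': [0.998, -0.062, 0.001, -0.017], 'ft_force': [0.2, -1.094, 0.029], 'ft_torque': [-0.047, -0.022, -0.012]}
```

step_arm --targets "1 0 0 0 0 0 0;1 0 0 0 0 0 0"

```text
clock: 1.82
eef_pos: [0.4255, -0.0427, 0.2314]
tool_rot: [0.998, -0.061, 0.001, -0.017]
ft_force: [0.4, -1.0, 0.3]
grip_width: 0.0853
grasp_force: 0.0
```

Joint 6 has reached its range limit, so I'll turn the tool half a turn the other way, which gives the same finger line.

step_arm --targets "1 0 0 0 0 0 1;1 0 0 0 0 0 1;1 0 0.1 0 0 0 1;1 0 0.1 0 0 0 1;1 0 0.1 0 0 0 1;1 0 0.1 0 0 0 1;1 0 0.1 0 0 0 1"

```text
clock: 2.4
eef_pos: [0.4256, 0.008, 0.2315]
tool_rot: [0.944, 0.328, -0.006, -0.016]
ft_force: [-0.8, -0.4, 0.3]
grip_width: 0.0857
grasp_force: 0.0
```

step_arm --targets "1 0 0.1 0 0 0 1;1 0 0.1 0 0 0 1;1 0 0.1 0 0 0 1;1 0 0.1 0 0 0 1;1 0 0.1 0 0 0 1;1 0 0.1 0 0 0 1;1 0 0.1 0 0 0 1"

```text
clock: 2.98
eef_pos: [0.4256, 0.0578, 0.2315]
tool_rot: [0.747, 0.665, -0.011, -0.012]
ft_force: [0.4, -0.1, 0.4]
grip_width: 0.0855
grasp_force: 0.0
```

step_arm --targets "1 0 0.04 0 0 0 1;1 0 0.04 0 0 0 1;1 0 0.04 0 0 0 1;1 0 0.04 0 0 0 1;1 0 0.04 0 0 0 1;1 0 0.04 0 0 0 1;1 0 0.04 0 0 0 1"

```text
clock: 3.57
eef_pos: [0.4255, 0.0777, 0.2315]
tool_rot: [0.436, 0.9, -0.015, -0.007]
ft_force: [-0.2, -0.5, 0.9]
grip_width: 0.0857
grasp_force: 0.0
```

step_arm --targets "1 0.06 0 0 0 0 0.95;1 0.06 0 0 0 0 0.95;1 0.06 0 0 0 0 0.95;1 0.06 0 0 0 0 0.95;1 0.06 0 0 0 0 0.95;1 0.06 0 0 0 0 0.95;1 0.06 0 0 0 0 0.95;1 0.06 0 0 0 0 0.95"

```text
clock: 4.23
eef_pos: [0.4556, 0.0776, 0.2315]
tool_rot: [0.082, 0.996, -0.017, -0.001]
ft_force: [-0.7, 0.5, 0.0]
grip_width: 0.0856
grasp_force: 0.0
```

```bash
python3 - <<'E'
from h import *
from scipy.spatial.transform import Rotation as R
o=bot.get_obs();print({k:np.round(o[k],3).tolist() for k in('clock','joint_pos','eef_pos','tool_rot','ft_force')})
r=R.from_quat(o['tool_rot']);M=r.as_matrix();print(M.round(3), 'yang',np.degrees(np.arctan2(M[1,1],M[0,1])))
t=np.radians(-100);Y=np.array([np.cos(t),np.sin(t),0]);Z=np.array([0,0,-1.]);D=np.c_[np.cross(Y,Z),Y,Z]
print('turn units',((R.from_matrix(D)*r.inv()).as_rotvec()/(np.pi/4)).round(3))
# base from wrist view w1
i=np.load('w1.npy',allow_pickle=True).item();a=cv2.imread('pics/w1.png');h=cv2.cvtColor(a,cv2.COLOR_BGR2HSV).astype(int)
m=((h[...,0]<15)&(h[...,1]>100)).astype(np.uint8);m[:,250:]=0;m[150:]=0
c=max(cv2.findContours(m,cv2.RETR_EXTERNAL,cv2.CHAIN_APPROX_NONE)[0],key=len)[:,0]
P=np.array([onz('wrist',q,.032,i)[:2] for q in cv2.convexHull(c)[:,0] if q[1]>2])
A=np.c_[2*P,np.ones(len(P))];s=np.linalg.lstsq(A,(P**2).sum(1),rcond=None)[0];print('wood centre',s[:2],'r',np.sqrt(s[2]+s[:2]@s[:2]))
print('ball',onz('wrist',(83,48),.086,i),'button',onz('wrist',(176,78),.035,i),'block',onz('wrist',(104,42),.049,i))
E
```

```text
{'clock': 4.233, 'joint_pos': [0.189, 0.174, -0.079, 1.328, -0.031, 0.354], 'eef_pos': [0.456, 0.078, 0.231], 'tool_rot': [0.082, 0.996, -0.017, -0.001], 'ft_force': [-0.734, 0.494, 0.028]}
[[-0.987  0.163 -0.005]
 [ 0.163  0.986 -0.033]
 [-0.001 -0.033 -0.999]] yang 80.59414574780645
turn units [0.009 0.066 3.986]
wood centre [0.56998132 0.0709179 ] r 0.06514490808099044
ball [0.55701725 0.09718881 0.086     ] button [0.53104788 0.04622223 0.035     ] block [0.56618848 0.09765102 0.049     ]
```

step_arm --targets "1 0 0.026 -0.08 0.042 -0.006 -0.013;1 0 0.026 -0.16 0.042 -0.006 -0.013;1 0 0.026 -0.24 0.042 -0.006 -0.013;1 0 0.026 -0.32 0.042 -0.006 -0.013;1 0 0.026 -0.38 0.042 -0.006 -0.013;1 0 0.026 -0.42 0.042 -0.006 -0.013;1 0 0.026 -0.44 0.042 -0.006 -0.013;1 0 0.026 -0.45 0.042 -0.006 -0.013;1 0 0.026 -0.457 0.042 -0.006 -0.013;1 0 0.026 -0.457 0.042 -0.006 -0.013"

```text
clock: 5.07
eef_pos: [0.456, 0.0907, 0.0028]
tool_rot: [0.086, 0.996, 0.0, 0.0]
ft_force: [-1.0, -0.4, -0.1]
grip_width: 0.0852
grasp_force: 0.0
```

```bash
python3 - <<'E'
from h import *
a=bot.camera('scene')[:,:,::-1]
cv2.imwrite('pics/s2.png',cv2.resize(a[180:350,200:430],None,fx=3.4,fy=3.4,interpolation=cv2.INTER_CUBIC))
E
```

```text
(no output)
```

View pics/s2.png

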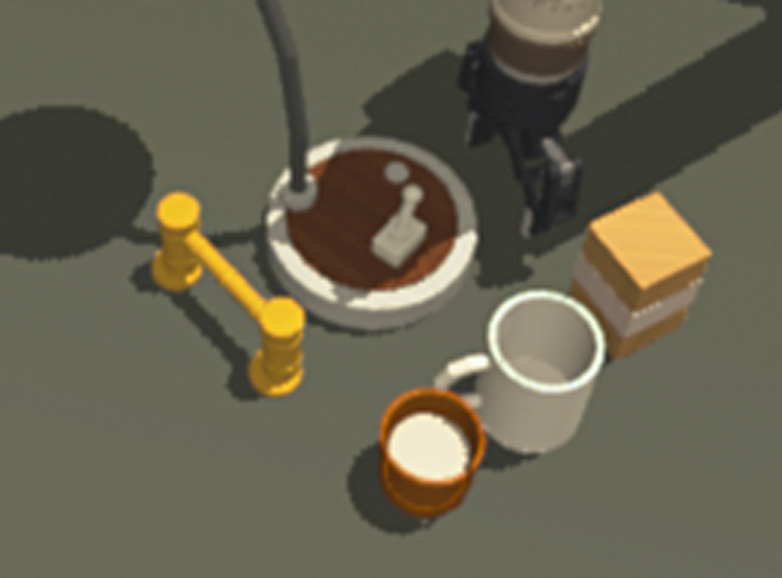

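The two fingers stand behind the base (crop (550,180)), low and clear of the carton. Next I'll approach and push.

step_arm --targets "1 0.02 -0.0034 0 0 0 0;1 0.04 -0.0068 0 0 0 0;1 0.054 -0.0092 0 0 0 0;1 0.058 -0.0099 0 0 0 0;1 0.062 -0.0105 0 0 0 0;1 0.066 -0.0112 0 0 0 0;1 0.07 -0.0119 0 0 0 0;1 0.074 -0.0126 0 0 0 0;1 0.078 -0.0133 0 0 0 0;1 0.082 -0.0139 0 0 0 0"

```text
clock: 5.95
eef_pos: [0.494, 0.0844, 0.0024]
tool_rot: [0.085, 0.996, 0.001, -0.003]
ft_force: [-6.1, 2.9, 3.0]
grip_width: 0.0855
grasp_force: 3.2
```

step_arm --targets "1 0.006 -0.001 0 0 0 0;1 0.012 -0.002 0 0 0 0;1 0.018 -0.003 0 0 0 0;1 0.024 -0.004 0 0 0 0;1 0.03 -0.005 0 0 0 0;1 0.036 -0.006 0 0 0 0;1 0.042 -0.007 0 0 0 0;1 0.048 -0.008 0 0 0 0;1 0.054 -0.009 0 0 0 0;1 0.06 -0.01 0 0 0 0"

```text
clock: 6.78
eef_pos: [0.5233, 0.079, 0.0022]
tool_rot: [0.085, 0.996, -0.0, -0.003]
ft_force: [-7.2, 1.2, 4.5]
grip_width: 0.0855
grasp_force: 3.8
```

```bash
cat > look.py <<'E'
from h import *
import sys
n=sys.argv[1]
a=bot.camera('top')[:,:,::-1];c=a[160:320,160:380]
cv2.imwrite(f'pics/{n}.png',cv2.resize(c,None,fx=3.6,fy=3.6,interpolation=cv2.INTER_CUBIC))
h=cv2.cvtColor(a,cv2.COLOR_BGR2HSV).astype(int);m=((h[...,0]<15)&(h[...,1]>90)&(h[...,2]>40)).astype(np.uint8);m[:,:222]=0;m[:,315:]=0;m[:175]=0;m[300:]=0
print(blobs(m,40))
o=bot.get_obs();print({k:np.round(o[k],4).tolist() for k in('clock','eef_pos','ft_force')})
E
python3 look.py t3
```

```text
[([239, 199, 51, 49], 1298, [265.9, 219.0])]
{'clock': 6.8333, 'eef_pos': [0.5244, 0.0789, 0.0023], 'ft_force': [-4.6522, 0.7608, 0.9591]}
```

View pics/t3.png

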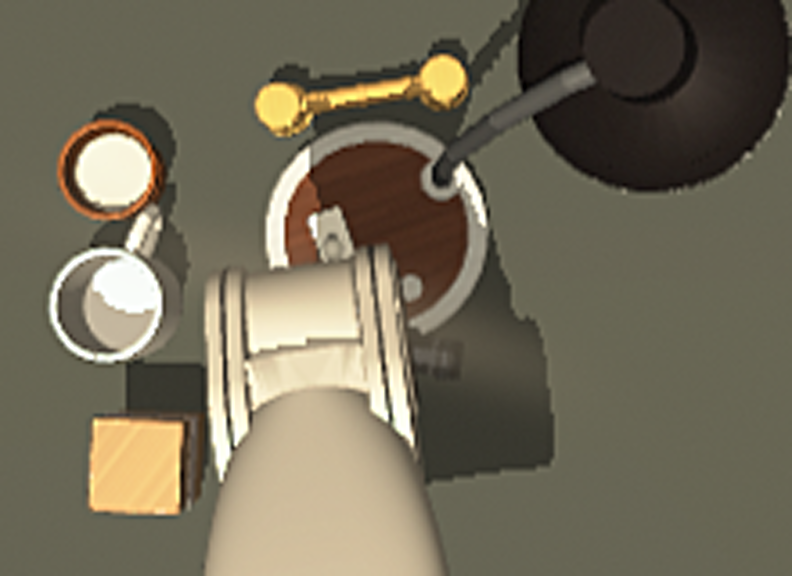

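The top view shows the base at crop (377,235), 20 mm or so short of the posts at (281,107) and (442,80) and on course. I'll continue slowly.

step_arm --targets "1 0.005 -0.001 0 0 0 0;1 0.01 -0.002 0 0 0 0;1 0.014 -0.0026 0 0 0 0;1 0.017 -0.003 0 0 0 0;1 0.02 -0.0035 0 0 0 0;1 0.022 -0.0039 0 0 0 0;1 0.024 -0.0042 0 0 0 0;1 0.026 -0.0045 0 0 0 0"

```text
clock: 7.5
eef_pos: [0.5362, 0.0767, 0.0022]
tool_rot: [0.085, 0.996, -0.0, -0.003]
ft_force: [-7.3, 2.0, 4.6]
grip_width: 0.0852
grasp_force: 3.9
```

step_arm --targets "1 0.0016 -0.0003 0 0 0 0;1 0.0032 -0.0006 0 0 0 0;1 0.0048 -0.0009 0 0 0 0"

```text
clock: 7.75
eef_pos: [0.5387, 0.0763, 0.0022]
tool_rot: [0.085, 0.996, -0.0, -0.003]
ft_force: [-6.5, 0.6, 3.9]
grip_width: 0.0856
grasp_force: 3.9
```

step_arm --targets "1 0.0014 -0.0002 0 0 0 0;1 0.0028 -0.0005 0 0 0 0"

```text
clock: 7.92
eef_pos: [0.5401, 0.0761, 0.0022]
tool_rot: [0.085, 0.996, -0.0, -0.003]
ft_force: [-6.6, 1.3, 4.1]
grip_width: 0.0852
grasp_force: 3.9
```

step_arm --targets "1 0.0014 -0.0002 0 0 0 0;1 0.0028 -0.0005 0 0 0 0"

```text
clock: 8.08
eef_pos: [0.5415, 0.0758, 0.0022]
tool_rot: [0.085, 0.996, -0.0, -0.003]
ft_force: [-7.2, 0.3, 4.8]
grip_width: 0.0858
grasp_force: 3.9
```

step_arm --targets "1 0.001 -0.0002 0 0 0 0;1 0.002 -0.0004 0 0 0 0"

```text
clock: 8.25
eef_pos: [0.5425, 0.0757, 0.0022]
tool_rot: [0.085, 0.996, -0.0, -0.003]
ft_force: [-6.0, 0.2, 4.4]
grip_width: 0.0856
grasp_force: 3.9
```

Not touching yet, so I'll keep going in small increments.

step_arm --targets "1 0.0012 -0.0002 0 0 0 0;1 0.0024 -0.0004 0 0 0 0"

```text
clock: 8.42
eef_pos: [0.5437, 0.0755, 0.0022]
tool_rot: [0.085, 0.996, -0.0, -0.003]
ft_force: [-6.8, 1.4, 4.4]
grip_width: 0.0853
grasp_force: 3.9
```

step_arm --targets "1 0.0012 -0.0002 0 0 0 0;1 0.0024 -0.0004 0 0 0 0"

```text
clock: 8.58
eef_pos: [0.5449, 0.0752, 0.0022]
tool_rot: [0.085, 0.996, -0.0, -0.003]
ft_force: [-6.8, 0.5, 4.4]
grip_width: 0.0852
grasp_force: 3.9
```

step_arm --targets "1 0.0012 -0.0002 0 0 0 0;1 0.0024 -0.0004 0 0 0 0"

```text
clock: 8.75
eef_pos: [0.5458, 0.0751, 0.0022]
tool_rot: [0.085, 0.996, -0.0, -0.004]
ft_force: [-8.6, 1.3, 6.2]
grip_width: 0.0858
grasp_force: 4.7
```

step_arm --targets "1 0.001 -0.0002 0 0 0 0;1 0.001 -0.0002 0 0 0 0"

```text
clock: 8.92
eef_pos: [0.5457, 0.0751, 0.0022]
tool_rot: [0.085, 0.996, 0.0, -0.004]
ft_force: [-8.4, 1.6, 6.7]
grip_width: 0.085
grasp_force: 4.8
```

```bash
python3 look.py t4
```

```text
[([241, 191, 50, 48], 1178, [268.1, 209.5])]
{'clock': 8.9667, 'eef_pos': [0.5457, 0.0751, 0.0022], 'ft_force': [-8.6274, 1.7104, 6.0188]}
```

View pics/t4.png

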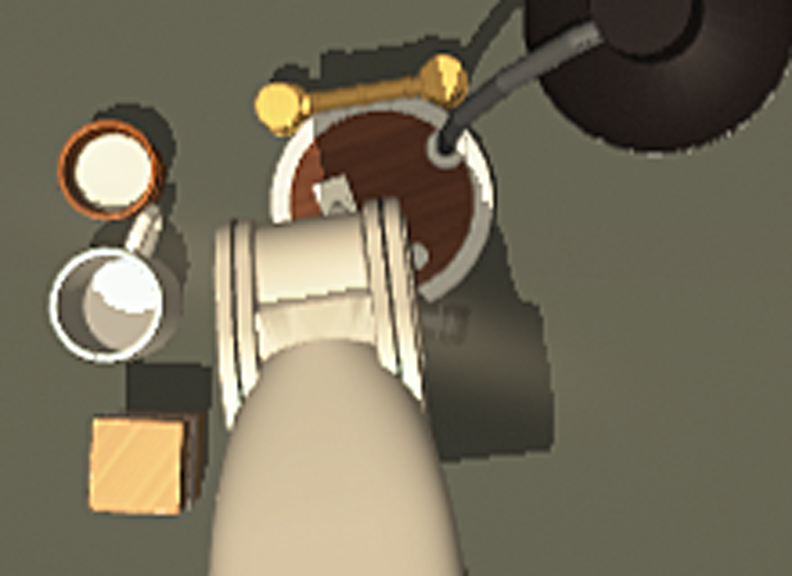

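The base is close to both posts and appears centred to about 1 mm. The force is rising, so I'll seat it with half-millimetre steps along the stop's axis.

step_arm --targets "1 0.001 0.0003 0 0 0 0;1 0.001 0.0003 0 0 0 0"

```text
clock: 9.13
eef_pos: [0.5458, 0.0751, 0.0021]
tool_rot: [0.085, 0.996, -0.0, -0.005]
ft_force: [-9.7, 2.3, 6.6]
grip_width: 0.0854
grasp_force: 5.4
```

step_arm --targets "1 0.001 0.0003 0 0 0 0;1 0.001 0.0003 0 0 0 0"

```text
clock: 9.3
eef_pos: [0.5458, 0.0751, 0.0021]
tool_rot: [0.085, 0.996, -0.0, -0.005]
ft_force: [-10.9, 0.2, 8.2]
grip_width: 0.0853
grasp_force: 5.8
```

step_arm --targets "1 0 0.001 0 0 0 0;1 0 0.002 0 0 0 0;1 0 0.002 0 0 0 0"

```text
clock: 9.55
eef_pos: [0.5458, 0.0753, 0.002]
tool_rot: [0.085, 0.996, -0.001, -0.005]
ft_force: [-10.2, -0.1, 7.6]
grip_width: 0.0856
grasp_force: 6.1
```

step_arm --targets "1 0 0.001 0 0 0 0;1 0 0.002 0 0 0 0;1 0 0.002 0 0 0 0"

```text
clock: 9.8
eef_pos: [0.5459, 0.0754, 0.0019]
tool_rot: [0.086, 0.996, -0.002, -0.005]
ft_force: [-9.6, -2.4, 7.7]
grip_width: 0.0854
grasp_force: 6.2
```

step_arm --targets "1 0 0.001 0 0 0 0;1 0 0.002 0 0 0 0;1 0 0.003 0 0 0 0;1 0 0.003 0 0 0 0"

```text
clock: 10.13
eef_pos: [0.5461, 0.0761, 0.0019]
tool_rot: [0.087, 0.996, -0.003, -0.004]
ft_force: [-10.0, -4.3, 6.2]
grip_width: 0.0855
grasp_force: 5.9
```

step_arm --targets "1 0 0.001 0 0 0 0;1 0 0.002 0 0 0 0;1 0 0.003 0 0 0 0;1 0 0.003 0 0 0 0"

```text
clock: 10.47
eef_pos: [0.5462, 0.0772, 0.0018]
tool_rot: [0.087, 0.996, -0.003, -0.004]
ft_force: [-9.8, -5.4, 6.5]
grip_width: 0.0858
grasp_force: 5.2
```

```bash
cat > gap.py <<'E'
from h import *
# outer rim of base in top view: radial edge search on green-ish table vs rim; fit circle of points on right/left arcs at z=.032
a=bot.camera('top');h=cv2.cvtColor(a,cv2.COLOR_RGB2HSV).astype(int)
m=((h[...,0]<15)&(h[...,1]>90)&(h[...,2]>35)).astype(np.uint8);m[:,:228]=0;m[:,305:]=0;m[:188]=0;m[262:]=0
c=max(cv2.findContours(m,cv2.RETR_EXTERNAL,cv2.CHAIN_APPROX_NONE)[0],key=len)[:,0]
P=np.array([onz('top',q,.032)[:2] for q in c])
ctr=np.array([.62,.065])
for _ in range(8):   # fixed radius 65.1 mm wood disc, outer contour only
    v=P-ctr;r=np.hypot(*v.T);k=abs(r-.0651)<.005;u=v[k]/r[k,None]
    ctr=ctr+np.linalg.lstsq(u,r[k]-.0651,rcond=None)[0]
y=h[...,0];b=blobs((h[...,0]>18)&(h[...,0]<32)&(h[...,1]>120)&(h[...,2]>170)&(np.indices(y.shape)[0]<200)&(np.indices(y.shape)[0]>165)&(abs(np.indices(y.shape)[1]-262)<40),8)
print('centre',ctr.round(4),k.sum(),b)
o=bot.get_obs();print(o['clock'],o['ft_force'].round(1))
E
python3 gap.py
python3 - <<'E'
import sys;sys.path.insert(0,'.')
from h import *
a=bot.camera('top')[:,:,::-1];cv2.imwrite('pics/t5.png',cv2.resize(a[172:250,215:315],None,fx=7,fy=7,interpolation=cv2.INTER_CUBIC))
E
```

```text
centre [0.6218 0.0645] 98 [([280, 176, 8, 13], 60, [283.4, 180.5]), ([231, 183, 13, 15], 121, [236.8, 189.4])]
10.5167 [-8.5 -5.1  5.2]
```

View pics/t5.png

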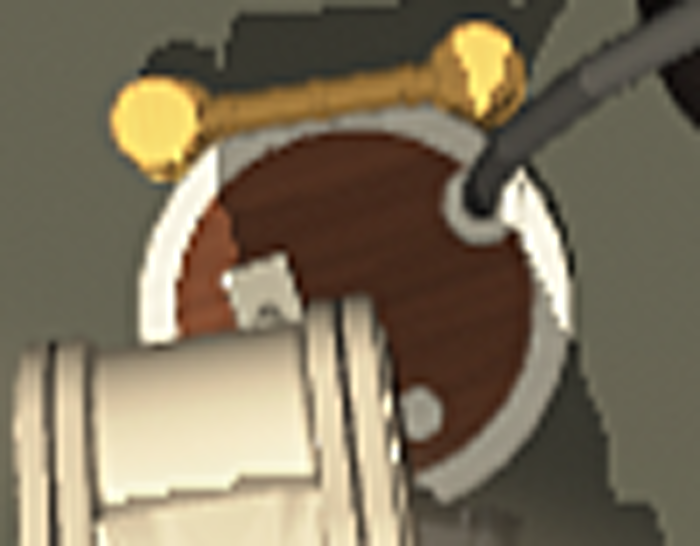

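The base is near both posts, and the image can't resolve the remaining millimetre. I'll keep nudging tangentially toward +y until it stalls on the second post.

step_arm --targets "1 0 0.001 0 0 0 0;1 0 0.002 0 0 0 0;1 0 0.002 0 0 0 0"

```text
clock: 10.82
eef_pos: [0.5462, 0.0779, 0.0018]
tool_rot: [0.087, 0.996, -0.003, -0.004]
ft_force: [-9.1, -6.4, 5.1]
grip_width: 0.0855
grasp_force: 5.3
```

step_arm --targets "1 0 0.001 0 0 0 0;1 0 0.002 0 0 0 0;1 0 0.002 0 0 0 0"

```text
clock: 11.07
eef_pos: [0.5462, 0.078, 0.0017]
tool_rot: [0.087, 0.996, -0.004, -0.004]
ft_force: [-8.7, -9.6, 5.4]
grip_width: 0.0851
grasp_force: 5.6
```

```bash
python3 gap.py
```

```text
centre [0.6218 0.0647] 98 [([280, 176, 8, 13], 67, [283.2, 180.8]), ([231, 183, 12, 15], 117, [236.6, 189.4])]
11.1167 [-8.8 -8.2  6.7]
```

step_arm --targets "1 0 -0.003 0 0 0 0;1 0 -0.006 0 0 0 0;1 0 -0.008 0 0 0 0;1 0 -0.008 0 0 0 0"

```text
clock: 11.45
eef_pos: [0.5464, 0.0771, 0.0017]
tool_rot: [0.086, 0.996, -0.001, -0.004]
ft_force: [-8.3, -1.0, 3.7]
grip_width: 0.0852
grasp_force: 3.9
```

```bash
python3 gap.py
```

```text
centre [0.6217 0.0647] 97 [([280, 176, 8, 12], 53, [283.7, 180.3]), ([231, 183, 14, 15], 121, [237.0, 189.3])]
11.5 [-8.  -0.6  4.5]
```

```bash
sed 's/^a=bot.*;h=/a=np.zeros((420,560,3),np.uint8);a[160:320,160:380]=cv2.resize(cv2.imread("pics\/t4.png"),(220,160),interpolation=cv2.INTER_AREA)[:,:,::-1];h=/' gap.py > g4.py; python3 g4.py
```

```text
centre [0.6211 0.0634] 96 [([281, 175, 7, 13], 50, [284.1, 180.1]), ([231, 183, 15, 15], 138, [237.2, 189.1])]
11.5 [-8.  -0.6  4.5]
```

step_arm --targets "1 0.001 -0.002 0 0 0 0;1 0.002 -0.004 0 0 0 0;1 0.002 -0.006 0 0 0 0;1 0.002 -0.006 0 0 0 0"

```text
clock: 11.83
eef_pos: [0.5466, 0.0764, 0.0015]
tool_rot: [0.085, 0.996, 0.001, -0.005]
ft_force: [-10.2, 4.6, 4.5]
grip_width: 0.0851
grasp_force: 6.9
```

step_arm --targets "1 0 -0.002 0 0 0 0;1 0 -0.004 0 0 0 0;1 0 -0.006 0 0 0 0;1 0 -0.006 0 0 0 0"

```text
clock: 12.17
eef_pos: [0.5462, 0.0751, 0.0014]
tool_rot: [0.084, 0.996, 0.003, -0.006]
ft_force: [-10.4, 9.0, 3.0]
grip_width: 0.0853
grasp_force: 8.4
```

```bash
python3 gap.py
```

```text
centre [0.6214 0.0642] 95 [([282, 175, 6, 11], 35, [284.5, 179.7]), ([231, 183, 16, 15], 129, [237.4, 189.2])]
12.2167 [-10.7   9.4   3.4]
```

The disc rolled about 1.4 mm around the right post onto the left one, and this last check nudged it slightly back. I'll reseat it toward +y and then release straight back.

step_arm --targets "1 0 0.003 0 0 0 0;1 0 0.006 0 0 0 0;1 0 0.009 0 0 0 0;1 0 0.012 0 0 0 0;1 0 0.014 0 0 0 0;1 0 0.014 0 0 0 0"

```text
clock: 12.72
eef_pos: [0.5465, 0.0768, 0.0011]
tool_rot: [0.086, 0.996, -0.003, -0.005]
ft_force: [-9.0, -4.8, 2.9]
grip_width: 0.0853
grasp_force: 5.9
```

step_arm --targets "1 0 0.001 0 0 0 0;1 0 0.002 0 0 0 0;1 0 0.003 0 0 0 0;1 0 0.003 0 0 0 0"

```text
clock: 13.05
eef_pos: [0.5465, 0.077, 0.001]
tool_rot: [0.087, 0.996, -0.004, -0.005]
ft_force: [-6.9, -8.1, 2.2]
grip_width: 0.0854
grasp_force: 6.0
```

```bash
python3 gap.py
```

```text
centre [0.6217 0.0648] 95 [([280, 176, 8, 13], 62, [283.4, 180.6]), ([231, 183, 13, 15], 118, [236.8, 189.3])]
13.1 [-8.4 -7.8  2.3]
```

step_arm --targets "1 0.001 -0.003 0 0 0 0;1 0.002 -0.006 0 0 0 0;1 0.002 -0.006 0 0 0 0"

```text
clock: 13.35
eef_pos: [0.5466, 0.0767, 0.0011]
tool_rot: [0.086, 0.996, -0.001, -0.006]
ft_force: [-10.8, 0.6, 4.4]
grip_width: 0.0855
grasp_force: 7.4
```

step_arm --targets "1 -0.004 -0.0005 0 0 0 0;1 -0.008 -0.001 0 0 0 0;1 -0.016 -0.002 0 0 0 0;1 -0.03 -0.004 0 0 0 0;1 -0.05 -0.006 0 0 0 0;1 -0.07 -0.006 0 0 0 0;1 -0.1 -0.006 0 0 0 0;1 -0.1 -0.006 0 0 0 0"

```text
clock: 14.02
eef_pos: [0.5004, 0.0743, 0.0029]
tool_rot: [0.085, 0.996, -0.0, -0.001]
ft_force: [-1.0, -0.9, 0.4]
grip_width: 0.0857
grasp_force: 0.0
```

```bash
python3 gap.py
```

```text
centre [0.6232 0.064 ] 136 [([231, 176, 57, 22], 337, [258.5, 185.9])]
14.0667 [0.2 0.  1.1]
```

step_arm --targets "-1 -0.02 0 0.08 0 0 0;-1 -0.04 0 0.16 0 0 0;-1 -0.08 0 0.24 0 0 0;-1 -0.14 0 0.32 0 0 0;-1 -0.2 0 0.4 0 0 0;-1 -0.2 0 0.4 0 0 0;-1 -0.2 0 0.4 0 0 0"

```text
clock: 14.65
eef_pos: [0.4047, 0.075, 0.2079]
tool_rot: [0.085, 0.996, 0.001, 0.005]
ft_force: [-0.4, -0.2, 0.1]
grip_width: 0.0008
grasp_force: 0.0
```

```bash
python3 gap.py; python3 - <<'E'
import sys;sys.path.insert(0,'.')
from h import *
t=bot.camera('top')[:,:,::-1];s=bot.camera('scene')[:,:,::-1];cv2.imwrite('pics/tf.png',t);cv2.imwrite('pics/sf.png',s)
R=lambda c:cv2.resize(c,(400,400),interpolation=cv2.INTER_CUBIC)
cv2.imwrite('pics/c6.png',np.hstack([R(t[178:248,226:296]),R(s[205:285,245:325])]))
E
```

```text
centre [0.6233 0.064 ] 134 [([231, 176, 57, 22], 352, [258.4, 185.9])]
14.7 [ 0.5  0.8 -0.8]
```

View pics/c6.png

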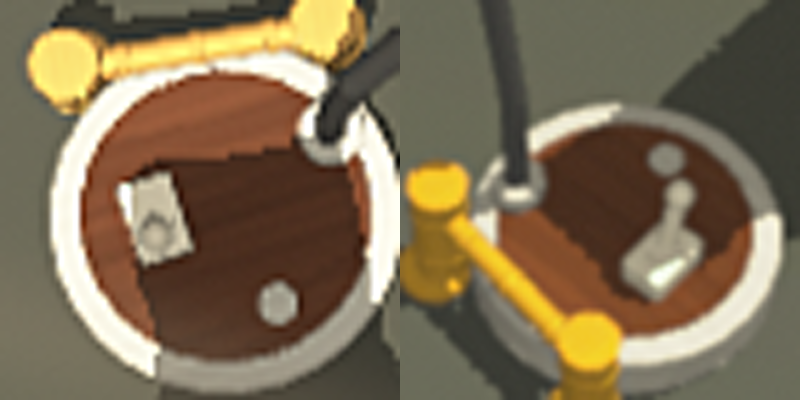

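The top view shows the ball at image pixel (253.3,218.4) with the block around (253.5,216) and a yaw of about 17°. In the scene view the ball is at (301.0,243.4), leaning away from the posts, so the switch is still off.

```bash
python3 - <<'E'
from h import *
print('ball top',onz('top',(253.3,218.2),.086),'scene',onz('scene',(301,243.4),.086))
o1,d1=ray('top',(253.3,218.2));o2,d2=ray('scene',(301,243.4));d1/=np.linalg.norm(d1);d2/=np.linalg.norm(d2)
A=sum(np.eye(3)-np.outer(d,d) for d in(d1,d2));b=sum((np.eye(3)-np.outer(d,d))@o for o,d in((o1,d1),(o2,d2)));print('tri',np.linalg.solve(A,b))
print('block top',onz('top',(226+157*.175,178+217*.175),.049))
c=np.array([.6217,.0648]);t=np.radians(17);Rm=np.array([[np.cos(t),-np.sin(t)],[np.sin(t),np.cos(t)]])
for p in(onz('top',(253.3,218.2),.086),onz('top',(226+157*.175,178+217*.175),.049)): print('lamp frame',Rm.T@(p[:2]-c))
o=bot.get_obs();print(o['eef_pos'],o['joint_pos'].round(2))
E
```

```text
ball top [0.61223703 0.09021548 0.086     ] scene [0.6101951  0.09216491 0.086     ]
tri [0.61114136 0.09108787 0.08559492]
block top [0.62003264 0.09233708 0.049     ]
lamp frame [-0.00161872  0.02707165]
lamp frame [0.00645656 0.02682133]
[0.40414321 0.07453071 0.20290606] [ 0.18  0.08 -0.27  1.22 -0.    0.35]
```

step_arm --targets "-1 0.07 0.0136 0 0 0 0.6;-1 0.14 0.0136 0 0 0 0.6;-1 0.21 0.0136 0 0 0 0.6;-1 0.28 0.0136 0 0 0 0.6;-1 0.351 0.0136 0 0 0 0.6;-1 0.351 0.0136 -0.06 0 0 0.6;-1 0.351 0.0136 -0.12 0 0 0.6;-1 0.351 0.0136 -0.18 0 0 0.6;-1 0.351 0.0136 -0.23 0 0 0.6;-1 0.351 0.0136 -0.25 0 0 0.6"

```text
clock: 15.63
eef_pos: [0.5753, 0.0805, 0.0709]
tool_rot: [-0.149, 0.989, 0.0, -0.005]
ft_force: [-0.2, -0.4, -0.4]
grip_width: 0.0002
grasp_force: 0.0
```

step_arm --targets "-1 0 0 0 0 0 0;-1 0 0 0 0 0 0"

```text
clock: 15.8
eef_pos: [0.5785, 0.0811, 0.0768]
tool_rot: [-0.149, 0.989, 0.0, -0.001]
ft_force: [0.1, -0.3, -0.1]
grip_width: 0.0
grasp_force: 0.0
```

step_arm --targets "-1 0.005 0.0015 0 0 0 0;-1 0.01 0.003 0 0 0 0;-1 0.014 0.0042 0 0 0 0;-1 0.018 0.0054 0 0 0 0;-1 0.021 0.0063 0 0 0 0;-1 0.023 0.007 0 0 0 0"

```text
clock: 16.3
eef_pos: [0.5906, 0.0849, 0.0785]
tool_rot: [-0.15, 0.989, 0.0, 0.001]
ft_force: [0.7, -0.5, 0.4]
grip_width: -0.0001
grasp_force: 0.0
```

step_arm --targets "-1 0.002 0.0006 0 0 0 0;-1 0.004 0.0012 0 0 0 0;-1 0.006 0.0018 0 0 0 0"

```text
clock: 16.55
eef_pos: [0.5931, 0.0857, 0.0779]
tool_rot: [-0.15, 0.989, 0.0, -0.0]
ft_force: [-0.2, -0.2, 0.5]
grip_width: 0.0004
grasp_force: 0.0
```

step_arm --targets "-1 0.002 0.0006 0 0 0 0;-1 0.004 0.0012 0 0 0 0;-1 0.006 0.0018 0 0 0 0"

```text
clock: 16.8
eef_pos: [0.5946, 0.0861, 0.0777]
tool_rot: [-0.149, 0.989, -0.0, -0.002]
ft_force: [-6.5, -2.0, 3.5]
grip_width: -0.0002
grasp_force: 3.2
```

step_arm --targets "-1 0.002 0.0006 0 0 0 0;-1 0.004 0.0012 0 0 0 0"

```text
clock: 16.97
eef_pos: [0.5951, 0.0863, 0.0777]
tool_rot: [-0.149, 0.989, -0.0, -0.003]
ft_force: [-9.2, -3.2, 6.5]
grip_width: -0.0001
grasp_force: 4.8
```

step_arm --targets "-1 0.002 0.0006 0 0 0 0;-1 0.004 0.0012 0 0 0 0"

```text
clock: 17.13
eef_pos: [0.597, 0.0868, 0.0777]
tool_rot: [-0.149, 0.989, -0.0, -0.003]
ft_force: [-7.8, -2.5, 5.9]
grip_width: -0.0002
grasp_force: 4.1
```

step_arm --targets "-1 0.002 0.0006 0 0 0 0;-1 0.004 0.0012 0 0 0 0"

```text
clock: 17.3
eef_pos: [0.5999, 0.0877, 0.0778]
tool_rot: [-0.149, 0.989, -0.0, -0.002]
ft_force: [-5.2, -1.6, 4.6]
grip_width: 0.0002
grasp_force: 2.9
```

step_arm --targets "-1 0.002 0.0006 0 0 0 0;-1 0.004 0.0012 0 0 0 0;-1 0.004 0.0012 0 0 0 0"

```text
clock: 17.55
eef_pos: [0.6048, 0.0891, 0.078]
tool_rot: [-0.149, 0.989, 0.0, 0.001]
ft_force: [0.4, 0.8, 1.4]
grip_width: -0.0002
grasp_force: 0.0
```

step_arm --targets "-1 0.002 0.0006 0 0 0 0;-1 0.004 0.0012 0 0 0 0;-1 0.004 0.0012 0 0 0 0"

```text
clock: 17.8
eef_pos: [0.6067, 0.0898, 0.0779]
tool_rot: [-0.15, 0.989, 0.0, 0.0]
ft_force: [0.4, 0.7, 0.2]
grip_width: -0.0
grasp_force: 0.0
```

step_arm --targets "-1 0.002 0.0006 0 0 0 0;-1 0.004 0.0012 0 0 0 0;-1 0.004 0.0012 0 0 0 0"

```text
clock: 18.05
eef_pos: [0.6084, 0.0903, 0.0778]
tool_rot: [-0.15, 0.989, 0.0, 0.0]
ft_force: [0.5, 0.0, -0.9]
grip_width: 0.0002
grasp_force: 0.0
```

The lever has snapped over and nothing is touching the finger now. I'll back off, raise the arm, retract and check.

step_arm --targets "-1 -0.02 -0.006 0 0 0 0;-1 -0.05 -0.015 0 0 0 0;-1 -0.07 -0.02 0.06 0 0 0;-1 -0.09 -0.02 0.14 0 0 0;-1 -0.15 -0.02 0.22 0 0 0;-1 -0.22 -0.02 0.26 0 0 0;-1 -0.3 -0.02 0.26 0 0 0;-1 -0.36 -0.02 0.26 0 0 0;-1 -0.4 -0.02 0.26 0 0 0;-1 -0.4 -0.02 0.26 0 0 0"

```text
clock: 18.88
eef_pos: [0.4038, 0.0799, 0.2084]
tool_rot: [-0.15, 0.989, 0.0, -0.001]
ft_force: [-1.4, 0.3, 0.1]
grip_width: 0.0002
grasp_force: 0.0
```

```bash
python3 gap.py; python3 - <<'E'
import sys;sys.path.insert(0,'.')
from h import *
t=bot.camera('top')[:,:,::-1];s=bot.camera('scene')[:,:,::-1];cv2.imwrite('pics/te.png',t);cv2.imwrite('pics/se.png',s)
R=lambda c:cv2.resize(c,(400,400),interpolation=cv2.INTER_CUBIC)
cv2.imwrite('pics/c7.png',np.hstack([R(t[178:248,226:296]),R(s[205:285,245:325])]))
E
```

```text
centre [0.6233 0.064 ] 134 [([231, 176, 57, 22], 349, [258.5, 185.9])]
18.9333 [ 1.1 -1.3  0.5]
```

View pics/c7.png

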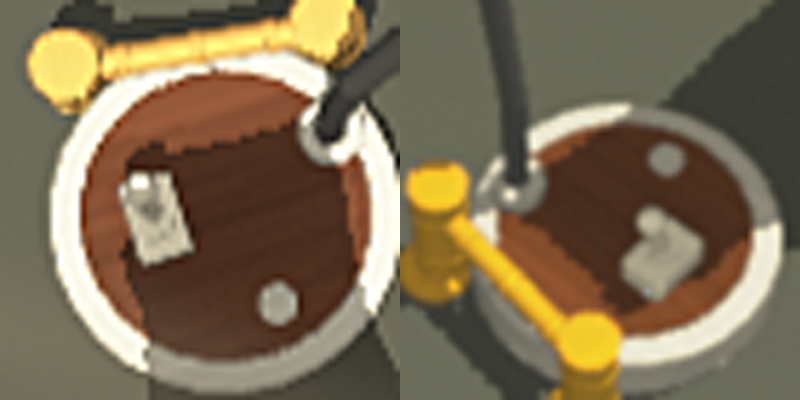

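The ball now leans towards the posts (top crop (139,184), scene crop (652,220)). The lamp centre is unchanged at (0.6233, 0.0640), and the arm is clear.

```bash
python3 -c "
from workcell import bot
print(bot.job_done())"
```

```text
the job is handed in; nothing more can be done
None
```

I slid the lamp up to the posts and flipped its switch to on. Push forces stayed under about 15 N, the lamp did not move during the flip, and the job was handed in at about 19 s; contact with both posts was judged by feel, because the camera could not resolve the last millimetre.

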